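# Line up shaft plugs in the V-trough

## Task

Shut the gate at the low end of the sloping V-trough by pushing it fully down, then pick up the loading scoop and, with its nose held close above the trough, tip out the three steel plugs so that they slide down into a single line along the fold, end to end against the gate. Set the empty scoop back down upright on the bench, and leave the other things where they are.

Things in the scene. Friction and masses are not known exactly. Their poses are not given: they have to be found in the camera images.
- gate (a joint): slide gate across the low end of the trough, in m: 0 = fully down (shut), 0.034 = fully up; starts 24 to 34 mm up, so that plugs would run out under it. It slides along the trough's z axis (20 degrees from vertical), stays where it is left, and moves at about 4 N; push on the top of its bar, straight down or along its axis, till it stops
- gate_top (a point): centre of the top of the gate's black bar (14 mm along the trough, 56 mm across, 14 mm high); moves with the gate, and lies at (-3.5, 0, 60) mm in the trough's frame when shut. Nothing stands above it or beside it
- stand: fixed stand of the trough: dark steel base plate on feet, 270 mm (x) by 110 mm (y), its top 22 mm above the bench, two posts carry the trough. Origin on the bench under its centre; x runs level towards the trough's high end
- trough: V-trough: 210 mm of 40 x 40 x 4 mm steel angle, open side up, low end nearest the robot. Origin on the inside of the fold at the gate's inner face, 62 mm above the bench; x runs up the fold at 20 degrees, z square to the fold, upwards. The fold runs from x = 1 to 211 mm; the upper end is open; rims 28 mm above the fold (z) and 28 mm to each side. Plugs slide down it (friction about 0.15)
- grip (a point): centre of the scoop's wooden grip: a flat bar 14 mm thick (x), 60 mm long across (y), 24 mm high, 80 mm above the scoop's underside, half-way along. Axes are the scoop's: x from open nose to closed back, z up. Scoop: aluminium channel 154 mm long, 24 mm wide (20 inside), floor 3 mm, walls 24 mm high (16 mm near the nose), 0.2 kg
- spout (a point): middle of the scoop's open nose, on top of its floor, at (-77, 0, -77) mm from the grip centre in the scoop's axes. Plugs start to slide at 7 to 11 degrees nose-down. Tipped smoothly, nose pointing down the trough 20 to 30 mm above the fold near its upper end, they run into line; dropped from over 50 mm or flung, they tumble and pile up
- plug1: steel shaft extension plug, 40 mm long, about 40 g: a collar 15 mm in diameter (18 mm long, towards its +x) stepped down to a 13 mm spigot (22 mm). Origin at its centre, on its axis; x runs along it. It starts lying lengthwise in the scoop, in single file with the other two
- plug2: steel shaft extension plug, 40 mm long, about 40 g: a collar 15 mm in diameter (18 mm long, towards its +x) stepped down to a 13 mm spigot (22 mm). Origin at its centre, on its axis; x runs along it. It starts lying lengthwise in the scoop, in single file with the other two
- plug3: steel shaft extension plug, 40 mm long, about 40 g: a collar 15 mm in diameter (18 mm long, towards its +x) stepped down to a 13 mm spigot (22 mm). Origin at its centre, on its axis; x runs along it. It starts lying lengthwise in the scoop, in single file with the other two
- jar: bystander: glass jar of hex keys, 60 mm wide, 78 mm high, keys to 130 mm; origin under its centre
- gauge: bystander: blue box-shaped digital angle gauge, 34 x 60 x 58 mm high; origin under its centre
- tape: bystander: roll of tape lying flat, 90 mm across, 25 mm high; origin under its centre
- clampblock: bystander: split wooden shaft clamp, 90 x 49 x 45 mm high; origin under its centre

How it is judged:
By the outcome, as a careful person would: the job done as asked, in the order asked, and still so for the second after the job is handed in, with the robot touching nothing.
It also fails if it takes over 70 s, if anything falls off the work surface, if the arm or the gripper's body presses on something with over 40 N, if the wrist force passes 120 N, or if a joint passes its speed limit or range.

## Robot

A 6-joint arm with a two-finger parallel gripper is mounted at the origin on the work surface. World frame = base frame: x ahead of the robot, y to its left, z up, the work surface at z = 0. Lengths are in m, angles in rad, forces in N, time in s.
With the tool pointing down it reaches from about 0.225 to 0.875 m from the base axis. Payload 3.4 kg.
Tool frame: the origin (TCP) lies midway between the tips of the shut fingers; the grasp point (between the pads) lies 19 mm behind it (pinch_z is the distance from the TCP to the grasp point, in m); z points along the fingers, y is the line along which they close (so a half turn about z gives the same grasp; the last joint's range is limited). The gripper opens to 85 mm and grips with 20 to 120 N. Pads are 22 mm wide; open, the fingers measure 114 mm over their backs; the gripper's body (76 mm by 85 mm) begins 54 mm behind the grasp point. The pads swing forward as they close: fully open they stand 13 mm farther back than shut.
Start: joints at [-1.459, 0.276, 1.505, -0, 1.361, -0.121], TCP at [0.133, -0.56, 0.231] pointing down, gripper open.
Joint ranges: [-2.89, 2.89], [-0.75, 2.08], [0.22, 2.7], [-1.18, 4.32], [0.11, 2.71], [-2.7, 2.7]. Speed limits (rad/s): [2.57, 2.57, 3.14, 3.14, 3.14, 3.14].

## Interface

Orientations are given as a unit quaternion [w, x, y, z].
In Python, from rig import get_state, get_image, sign_off, pinch_z gives the robot as it stands.
- The arm moves only by the tool send_rows, never from a script. Its argument "steps" is one flat list of numbers, 5 for each row, row after row: the gripper's target within -1 to 1 (fully open at 1, half-way at 0, shut at -1), then the shift along the tool's x, y, z in cm, then the turn about the tool's z in degrees. In form: [gripper, x, y, z, roll, gripper, x, y, z, roll, ...]. A call has 1 to 12 rows; each row shifts and turns the commanded pose from where the row before left it, along the tool's axes as they then stand; what a row does not reach is not made up. A row lasts 1/10 s, in which the tool goes at most 50 mm and 8.59 degrees, less where a joint would pass 70% of its speed; a pose out of reach is approached as far as the arm can. A call is refused whole if a number of a shift passes 5 or a number of a turn 8.59, either way. A call with a gripper value outside its range is refused whole. The fingers move at their own pace and stop on an object; "newtons" is the grip in N (left out, the last holds). Time passes only in rows, so rows that do not move let the fingers close. It gives the time, the measured TCP pose, the force, the opening and the grip force at its end, in the units of the state.
- get_state(): the state, without advancing time (a new reading comes with each control period).
- get_image(name): name is "scene" or "top" or "wrist"; returns a dict with "color" (480x640x3 uint8, red, green, blue), "mtx" (3x3 intrinsics, pixels), "k1" (the pictures are not rectified: a ray, as slopes to the right and down, at radius r is drawn at 1 + k1 r^2 times it, then the intrinsics apply), "T" (4x4, takes a point from camera to world coordinates); the wrist camera has in their place "mount" (4x4, takes a point from camera to tool coordinates, whose origin is the TCP and whose axes are the flange's). Camera axes: x right, y down, z forward; pixel columns grow to the right and rows downward; lengths in m; the calibration is good to about 2 mm. A picture is of the moment at which its call begins: read the wrist's pose just before it. There is no depth.
- sign_off(): hands the job in; it is judged then, once.
The state is a dict: "clock": time; "qpos": joint angles; "qd": joint speeds; "effort": joint torques, N m; "position": TCP position; "ee_rot": TCP orientation; "contact_force": force on the tool from outside, world axes, zero at the start; "moment": the same for the moment, N m; "width": finger opening in m; "gripper_force": force on a finger pad.
Only numpy, scipy, OpenCV 4.12 (cv2) and the standard library are available. Lean on these libraries where they do the work, as an engineer would, in place of code of your own. Each camera call takes 0.05 s, during which the arm holds its last target. There are 200 camera calls.

## Working session

There is one attempt and no reset: what is moved stays moved. The work goes in short steps, Python scripts to look and compute and a tool call to move; the robot and the scene stay as the last step left them, time stands still between calls to the robot, and variables do not carry over. Pictures are saved under pics/ and viewed, at most 10 in all, crops included, and the job is handed in when it is done.

Besides the shell and the picture viewer there is one more tool, called after "Emit:" by a JSON object that holds its "op" and its "data". send_rows: Moves the arm, as the interface text tells. Its arguments: {"type":"object","properties":{"steps":{"type":"array"},"newtons":{"type":"number"}},"required":["steps"]}

```bash
ls; mkdir -p pics; python3 - <<'E'
from rig import *
import cv2,numpy as np
print(get_state(),pinch_z)
for n in("scene","top"):
    d=get_image(n);cv2.imwrite(f"pics/{n}0.png",d["color"][:,:,::-1]);print(n,d["mtx"].round(1).tolist(),d["k1"],d["T"].round(4).tolist())
E
```

```text
pics
{'clock': 0.0, 'qpos': array([-1.45899661e+00,  2.76609684e-01,  1.50616803e+00,  3.08757468e-05,
        1.36070864e+00, -1.20995464e-01]), 'qd': array([-0.00037458,  0.00087983,  0.00083273, -0.00044062,  0.00156313,
       -0.00177988]), 'effort': array([ 1.69809926e-03, -4.16777515e+01, -2.45801711e+01,  3.27902644e-04,
        1.12090990e-02, -1.20805271e-05]), 'position': array([ 0.13259809, -0.55894018,  0.23041744]), 'ee_rot': array([-9.46773858e-04,  9.93233375e-01,  1.16131673e-01,  1.94487152e-05]), 'contact_force': array([-1.01095826, -0.75280819,  0.53599108]), 'moment': array([-0.03949408, -0.00477803, -0.0417187 ]), 'gripper_force': 0.0, 'width': 0.08560747888333464} 0.0187
scene [[455.4, 0.0, 318.1], [0.0, 455.4, 233.4], [0.0, 0.0, 1.0]] -0.004965695022760625 [[-0.8561, 0.3252, -0.4017, 0.9191], [0.5168, 0.5433, -0.6616, 0.5509], [0.0031, -0.774, -0.6331, 0.6185], [0.0, 0.0, 0.0, 1.0]]
top [[485.9, 0.0, 319.2], [0.0, 485.9, 238.3], [0.0, 0.0, 1.0]] -0.07026897793154024 [[-0.004, -0.9968, 0.0802, 0.5268], [-0.9993, 0.007, 0.0371, -0.0184], [-0.0375, -0.08, -0.9961, 0.8594], [0.0, 0.0, 0.0, 1.0]]
```

View pics/top0.png

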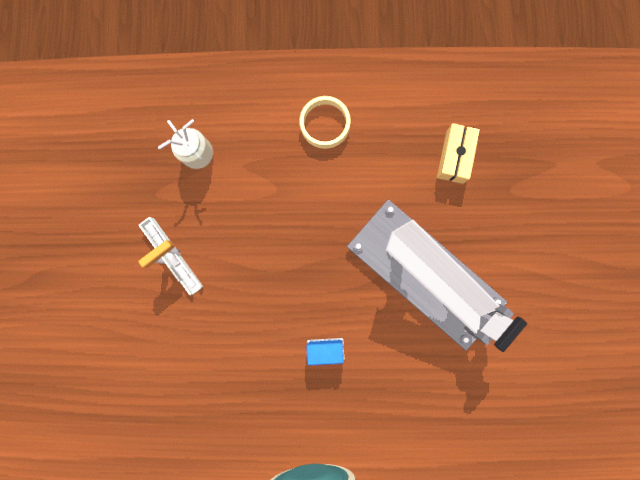

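View pics/scene0.png

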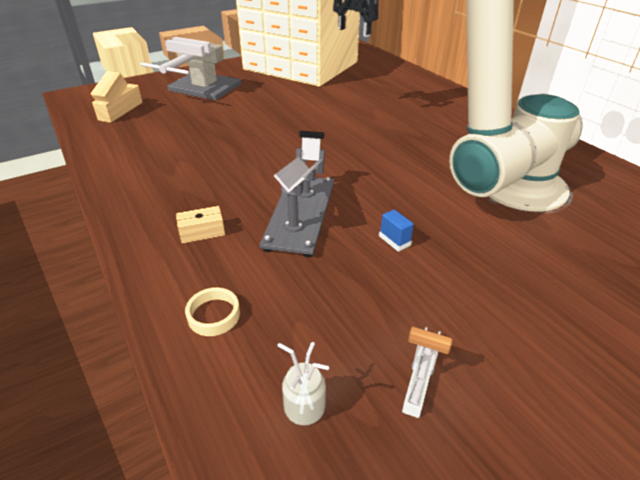

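The top view shows the trough's stand from (370,225) to (485,330), with the black gate bar near (510,334). The scoop lies from (148,222) to (195,290), its grip at (156,253). I'll zoom in on both and mask the bar and grip.

```bash
cat >h.py <<'E'
from rig import *
import cv2,numpy as np
from scipy.spatial.transform import Rotation as R
def ray(d,p,T=None):
    T=d["T"] if T is None else T
    x=cv2.undistortPoints(np.array([[p]],float),d["mtx"],np.array([d["k1"],0,0,0]))[0,0]
    return T[:3,3],T[:3,:3]@np.array([x[0],x[1],1])
def onz(d,p,z,T=None):
    o,v=ray(d,p,T); return o+v*(z-o[2])/v[2]
def tri(d1,p1,d2,p2):
    o1,v1=ray(d1,p1);o2,v2=ray(d2,p2)
    s=np.linalg.lstsq(np.c_[v1,-v2],o2-o1,rcond=None)[0]
    a,b=o1+s[0]*v1,o2+s[1]*v2
    return (a+b)/2,np.linalg.norm(a-b)
def blob(m,box):
    x0,y0,x1,y1=box;z=np.zeros(m.shape,np.uint8);z[y0:y1,x0:x1]=m[y0:y1,x0:x1]
    c=max(cv2.findContours(z,cv2.RETR_EXTERNAL,cv2.CHAIN_APPROX_NONE)[0],key=cv2.contourArea)
    return c,cv2.minAreaRect(c)
def wristT():
    s=get_state();T=np.eye(4);q=s["ee_rot"];T[:3,:3]=R.from_quat(q[[1,2,3,0]]).as_matrix();T[:3,3]=s["position"]
    d=get_image("wrist");d["T"]=T@d["mount"];return s,d
E
python3 - <<'E'
from h import *
t=get_image("top");s=get_image("scene")
def bar(d,box): return blob((d["color"].max(2)<45).astype(np.uint8),box)
def org(d,box):
    h=cv2.cvtColor(d["color"],cv2.COLOR_RGB2HSV);return blob(((h[...,0]>12)&(h[...,0]<25)&(h[...,1]>150)&(h[...,2]>150)).astype(np.uint8),box)
for n,f,bt,bs in(("bar",bar,(480,305,540,360),(290,120,335,145)),("grip",org,(125,230,185,280),(400,315,460,360))):
    a,b=f(t,bt),f(s,bs);print(n,a[1],b[1],tri(t,a[1][0],s,b[1][0]));print(cv2.boxPoints(a[1]).round(1).tolist())
A=cv2.resize(t["color"][210:300,120:220],None,fx=4,fy=4,interpolation=2);B=cv2.resize(s["color"][315:425,385:475],None,fx=4,fy=4,interpolation=2)
C=np.zeros((600,800,3),np.uint8);C[:360,:400]=A;C[:440,400:760]=B
cv2.imwrite("pics/z1.png",C[:,:,::-1])
A=cv2.resize(t["color"][190:360,340:540],None,fx=3,fy=3,interpolation=2)
cv2.imwrite("pics/z2.png",A[:,:,::-1])
E
```

```text
bar ((499.0, 348.0), (0.0, 0.0), 0.0) ((311.01556396484375, 134.2677001953125), (22.283864974975586, 4.789368152618408), 3.814074993133545) (array([ 0.43174157, -0.26155003,  0.13519582]), np.float64(0.0241831051336369))
[[499.0, 348.0], [499.0, 348.0], [499.0, 348.0], [499.0, 348.0]]
grip ((155.76206970214844, 253.49070739746094), (11.340620040893555, 39.38731384277344), 52.43141174316406) ((428.9454040527344, 346.2713623046875), (41.291194915771484, 8.642343521118164), 8.365885734558105) (array([0.56663774, 0.28349557, 0.06928151]), np.float64(0.0007735466458955939))
[[136.6999969482422, 261.0], [167.89999389648438, 237.0], [174.8000030517578, 246.0], [143.60000610351562, 270.0]]
```

View pics/z1.png

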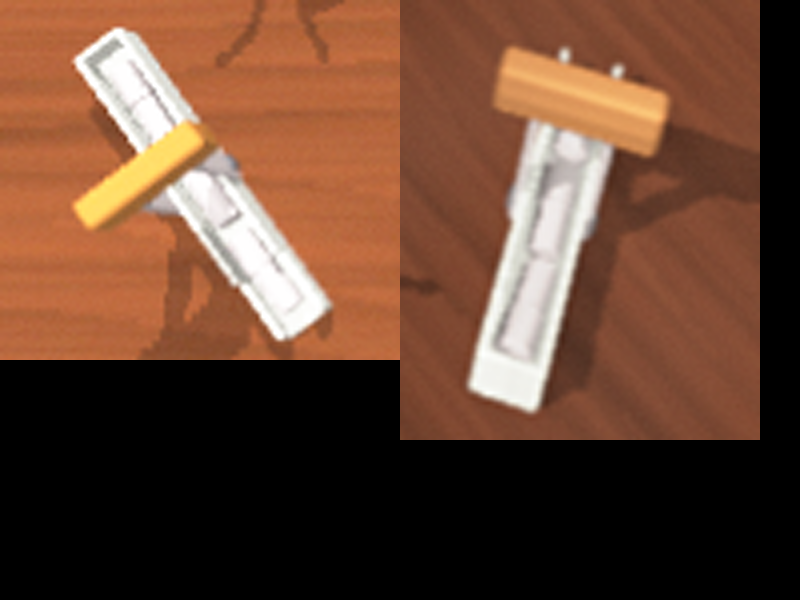

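View pics/z2.png

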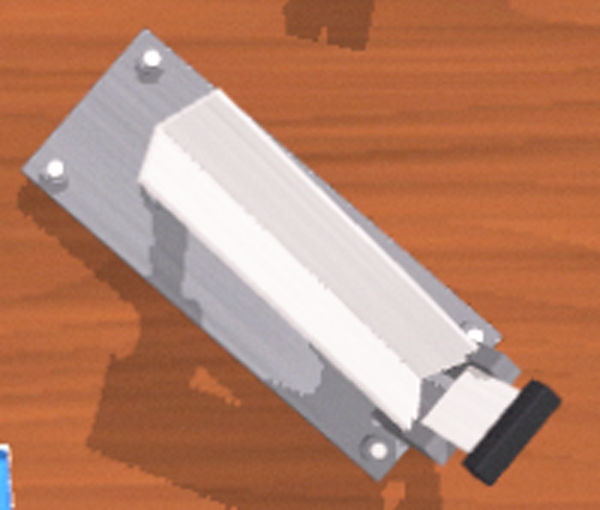

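The scoop's closed back is at the upper left in the top view, at (148,222), and its open nose is at (195,290). In the trough zoom, the upper rims are at about (412,221) and (387,251) full-image px, and the lower rims at (497,308) and (477,333). The bar is at (510,334).

```bash
python3 - <<'E'
from h import *
t=get_image("top");s=get_image("scene")
f=lambda x,y:(x/3+340-.33,y/3+190-.33)
U1,U2=onz(t,f(218,92),.1605),onz(t,f(142,182),.1605)
L1,L2=onz(t,f(470,355),.0886),onz(t,f(410,428),.0886)
print("width",np.linalg.norm(U1-U2),np.linalg.norm(L1-L2))
U,L=(U1+U2)/2,(L1+L2)/2;print(U,L)
print("length",np.linalg.norm(U-L),"yaw",np.degrees(np.arctan2(*(U-L)[[1,0]])))
FU,FL=onz(t,f(158,128),.1342),onz(t,f(420,378),.0623)
print("fold",FU,FL,np.linalg.norm(FU-FL),np.degrees(np.arctan2(*(FU-FL)[[1,0]])))
P=[onz(t,f(*p),.022) for p in((148,30),(22,170),(500,338),(380,480))]
c=sum(P)/4;print("plate",c,np.linalg.norm(P[0]-P[1]),np.linalg.norm(P[0]-P[2]),np.degrees(np.arctan2(*((P[0]+P[1]-P[2]-P[3])[[1,0]]))))
for th in(70,90):
    a=blob((t["color"].max(2)<th).astype(np.uint8),(485,305,540,360))[1];b=blob((s["color"].max(2)<th).astype(np.uint8),(290,120,335,145))[1]
    print(th,a,b,tri(t,a[0],s,b[0]))
# scoop: grip top face & base ends
print(t["color"][253,156])
g=onz(t,(155.8,253.5),.092);print("grip top",g)
q=lambda x,y:(x/4+120-.4,y/4+210-.4)
B=onz(t,q(97,42),.024);N=onz(t,q(307,322),.012);print("scoop",B,N,np.linalg.norm(B-N),(B+N)/2,np.degrees(np.arctan2(*(B-N)[[1,0]])))
p=[onz(t,v,.092)for v in((136.7,261),(167.9,237),(174.8,246),(143.6,270))];e=p[1]-p[0];print("gripyaw",np.degrees(np.arctan2(e[1],e[0])),[np.linalg.norm(e),np.linalg.norm(p[1]-p[2])])
E
```

```text
width 0.056865039985103304 0.04964157885276884
[ 0.58655374 -0.10818804  0.1605    ] [ 0.45825647 -0.25131386  0.0886    ]
length 0.20521890075463387 yaw 48.12710912277831
fold [ 0.59332806 -0.10065607  0.1342    ] [ 0.46324393 -0.24851997  0.0623    ] 0.20965501942357367 48.660106686451996
plate [ 0.53138798 -0.17158073  0.022     ] 0.10914198772886725 0.2664021083184591 48.30939755789654
70 ((510.0466613769531, 333.8646240234375), (11.56442642211914, 37.14024353027344), 39.559669494628906) ((311.4827880859375, 134.20689392089844), (23.4188289642334, 5.979274749755859), 4.763641834259033) (array([ 0.44059456, -0.2713066 ,  0.1342238 ]), np.float64(0.0031325370388094738))
90 ((510.2032470703125, 333.6727600097656), (12.152931213378906, 37.639801025390625), 40.364540100097656) ((311.1011657714844, 133.93820190429688), (24.46074676513672, 6.399613857269287), 5.44033145904541) (array([ 0.4411911 , -0.27145182,  0.13495865]), np.float64(0.002567194089408616))
[255 221 106]
grip top [0.5657623  0.27449498 0.092     ]
scoop [0.62854702 0.32368414 0.024     ] [0.50492578 0.23025816 0.012     ] 0.15541758533958422 [0.5667364  0.27697115 0.018     ] 37.0799395278955
gripyaw -52.95005504248337 [np.float64(0.06410498793839747), np.float64(0.018757159500070873)]
```

Emit:
{"op": "send_rows", "data": {"steps": [-1,0,0,0,-7,-1,0,0,0,-7,-1,0,0,0,-7,-1,0,0,0,-7,-1,0,0,0,-7]}}

```text
clock: 0.8
position: [0.1327, -0.5594, 0.2312]
ee_rot: [-0.0, 0.911, 0.412, 0.0]
contact_force: [0.3, 0.4, -0.2]
width: 0.0126
gripper_force: 0.0
```

Emit:
{"op": "send_rows", "data": {"steps": [-1,3,0.3,0,0,-1,3,0.3,0,0,-1,3.3,0.3,0,0,-1,3.3,0.3,0,0,-1,3.3,0.3,0,0,-1,3.3,0.3,0,0,-1,3.3,0.3,0,0,-1,3.3,0.3,0,0,-1,3,0.3,0,0,-1,2.5,0.2,0,0,-1,0,0,0,0,-1,0,0,0,0]}}

```text
clock: 2.0
position: [0.3624, -0.3449, 0.2313]
ee_rot: [0.0, 0.912, 0.41, -0.0]
contact_force: [0.6, -0.8, 0.2]
width: 0.0002
gripper_force: 0.0
```

```bash
python3 - <<'E'
from h import *
s,d=wristT();print(s["position"],R.from_quat(s["ee_rot"][[1,2,3,0]]).as_matrix().round(4).tolist(),s["width"],s["contact_force"],d["mtx"].tolist(),d["k1"],d["mount"].round(3).tolist())
cv2.imwrite("pics/w1.png",d["color"][:,:,::-1])
E
```

```text
[ 0.36241732 -0.34485074  0.23133675] [[0.6636, 0.7481, -0.0005], [0.7481, -0.6636, -0.0007], [-0.0008, 0.0001, -1.0]] 0.00022460778783505952 [ 0.56107484 -0.7600091   0.22762913] [[339.7622539360911, 0.0, 318.57709023929624], [0.0, 339.7622539360911, 240.7774092710685], [0.0, 0.0, 1.0]] -0.03621476238839832 [[0.0, -0.953, -0.304, 0.078], [1.0, 0.0, 0.001, 0.001], [-0.001, -0.304, 0.953, -0.142], [0.0, 0.0, 0.0, 1.0]]
```

View pics/w1.png

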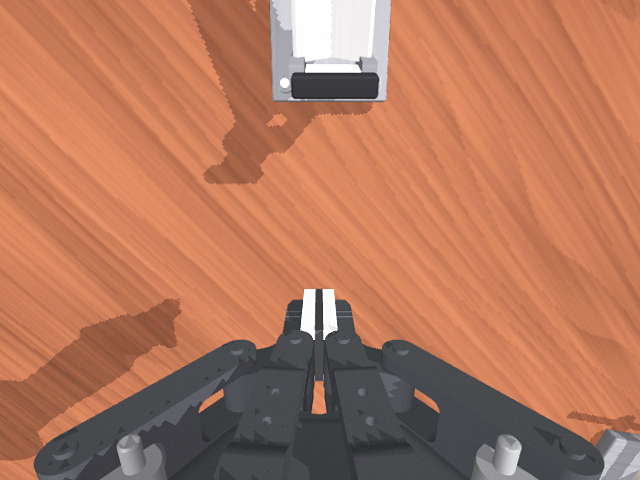

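The wrist view shows the bar at px (291–379, 72–98), square to the picture. The tool's yaw therefore already matches the trough's.

```bash
python3 - <<'E'
from h import *
s,d=wristT()
c,r=blob((d["color"].max(2)<75).astype(np.uint8),(250,55,420,97));print(r)
Rt=R.from_quat(s["ee_rot"][[1,2,3,0]]).as_matrix()
for p in((291.5,73),(379,73),(335,73),(335,97)):
    w=onz(d,p,.1435);print(p,w,"tool",Rt.T@(w-s["position"]))
# rim left/right edges in wrist image near top rows
g=d["color"][30].astype(int).sum(1);print([ (i,g[i]) for i in range(262,400,6)])
E
```

```text
((334.4999694824219, 83.99999237060547), (86.99998474121094, 23.999996185302734), -0.0)
(291.5, 73) [ 0.42539434 -0.24988692  0.1435    ] tool [ 0.11344732 -0.01608993  0.08771717]
(379, 73) [ 0.46596065 -0.28579411  0.1435    ] tool [0.11356929 0.03808513 0.08772091]
(335, 73) [ 0.44550811 -0.2677697   0.1435    ] tool [0.11344868 0.01082396 0.08771908]
(335, 97) [ 0.43639881 -0.27829763  0.1435    ] tool [0.09952815 0.01101215 0.08773049]
[(262, np.int64(335)), (268, np.int64(312)), (274, np.int64(512)), (280, np.int64(499)), (286, np.int64(549)), (292, np.int64(684)), (298, np.int64(762)), (304, np.int64(762)), (310, np.int64(762)), (316, np.int64(762)), (322, np.int64(762)), (328, np.int64(762)), (334, np.int64(717)), (340, np.int64(724)), (346, np.int64(730)), (352, np.int64(723)), (358, np.int64(722)), (364, np.int64(722)), (370, np.int64(762)), (376, np.int64(631)), (382, np.int64(633)), (388, np.int64(632)), (394, np.int64(440))]
```

Emit:
{"op": "send_rows", "data": {"steps": [-1,3.5,0.4,0,0,-1,3.5,0.4,0,0,-1,3.7,0.3,0,0,-1,0,0,2.5,0,-1,0,0,2.5,0,-1,0,0,2,0,-1,0,0,0,0,-1,0.2,0,0.5,0,-1,0.2,0,0.5,0,-1,0.2,0,0.5,0,-1,0,0,0,0]}}

```text
clock: 3.2
position: [0.4457, -0.2677, 0.1461]
ee_rot: [-0.0, 0.912, 0.409, -0.0]
contact_force: [-0.2, -0.4, -0.4]
width: -0.0001
gripper_force: 0.0
```

```bash
python3 - <<'E'
from h import *
s,d=wristT();print(s["position"],s["contact_force"])
cv2.imwrite("pics/w2.png",d["color"][:,:,::-1])
E
```

```text
[ 0.44570399 -0.267661    0.1461458 ] [-0.20636028 -0.35609927 -0.39043003]
```

View pics/w2.png

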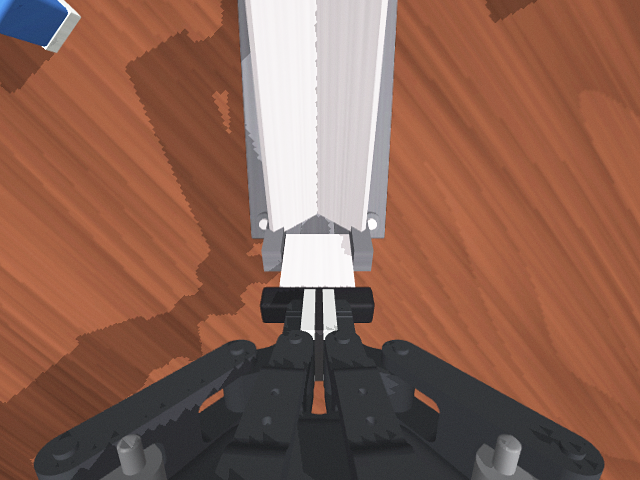

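The closed fingertips stand centred over the bar at px (261–374, 288–322), and the fold line runs straight up from (318,215). Pushing down along the gate's axis.

Emit:
{"op": "send_rows", "data": {"steps": [-1,0.1,0,0.4,0,-1,0.2,0,0.4,0,-1,0.1,0,0.4,0,-1,0.2,0,0.4,0,-1,0.1,0,0.4,0,-1,0,0,0,0]}}

```text
clock: 3.85
position: [0.4508, -0.2625, 0.1258]
ee_rot: [0.0, 0.912, 0.409, 0.0]
contact_force: [-0.3, -0.4, 0.3]
width: -0.0001
gripper_force: 0.3
```

Emit:
{"op": "send_rows", "data": {"steps": [-1,0.1,0,0.3,0,-1,0.1,0,0.3,0,-1,0.1,0,0.2,0,-1,0,0,0,0]}}

```text
clock: 4.25
position: [0.4524, -0.2607, 0.1191]
ee_rot: [0.001, 0.912, 0.41, -0.0]
contact_force: [-2.3, -1.4, 8.7]
width: 0.0002
gripper_force: 4.1
```

```bash
python3 - <<'E'
from h import *
s,d=wristT();print(s["position"],s["contact_force"])
S=get_image("scene")["color"][80:260,230:400]
C=np.zeros((480,800,3),np.uint8);C[:360,:340]=cv2.resize(S,None,fx=2,fy=2);C[:300,400:720]=d["color"][150:450,160:480]
cv2.imwrite("pics/w3.png",C[:,:,::-1])
E
```

```text
[ 0.45240232 -0.26074675  0.11907739] [-2.27250506 -1.40290358  8.70114094]
```

View pics/w3.png

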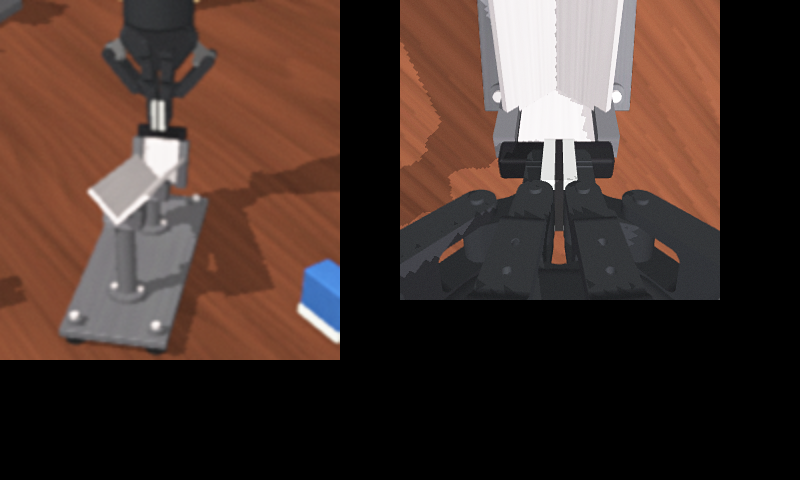

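The bar is under the fingertips and has moved down with them. TCP z is 119 mm against 117 mm expected when shut, so I'll press to the stop.

Emit:
{"op": "send_rows", "data": {"steps": [-1,0,0,0.15,0,-1,0,0,0.15,0,-1,0,0,0,0]}}

```text
clock: 4.65
position: [0.4525, -0.261, 0.1186]
ee_rot: [0.001, 0.912, 0.41, 0.0]
contact_force: [-4.4, 1.2, 22.9]
width: 0.0
gripper_force: 11.6
```

Emit:
{"op": "send_rows", "data": {"steps": [-1,0,0,0.1,0,-1,0,0,0,0,-1,0,0,0,0]}}

```text
clock: 4.95
position: [0.4526, -0.261, 0.1184]
ee_rot: [0.002, 0.912, 0.41, 0.0]
contact_force: [-5.8, 2.0, 27.4]
width: 0.0002
gripper_force: 14.2
```

Emit:
{"op": "send_rows", "data": {"steps": [-1,0,0,-1,0,-1,0,0,-3,0,-1,0,0,-4,0,-1,-2.5,0,-4,0,-1,-2.5,0,0,0,0,0,0,0,0,0,0,0,0,0]}}

```text
clock: 5.65
position: [0.4184, -0.2969, 0.2333]
ee_rot: [-0.001, 0.913, 0.409, -0.0]
contact_force: [0.7, 0.4, 0.8]
width: 0.0282
gripper_force: 0.0
```

```bash
python3 - <<'E'
from h import *
s,d=wristT();print(s["position"],s["ee_rot"].round(4))
cv2.imwrite("pics/w4.png",d["color"][:,:,::-1])
t=get_image("top");S=get_image("scene")
a=blob((t["color"].max(2)<70).astype(np.uint8),(475,295,525,350))[1];b=blob((S["color"].max(2)<70).astype(np.uint8),(285,120,340,165))[1];print(a,b,tri(t,a[0],S,b[0]))
E
```

```text
[ 0.41844419 -0.29694166  0.23329154] [-1.400e-03  9.126e-01  4.089e-01 -1.000e-04]
((500.3838806152344, 327.90130615234375), (11.200506210327148, 36.2302131652832), 40.36453628540039) ((310.576416015625, 145.19775390625), (23.465251922607422, 5.783354759216309), 5.440331935882568) (array([ 0.44700859, -0.26485854,  0.11089132]), np.float64(0.003180037824147436))
```

View pics/w4.png

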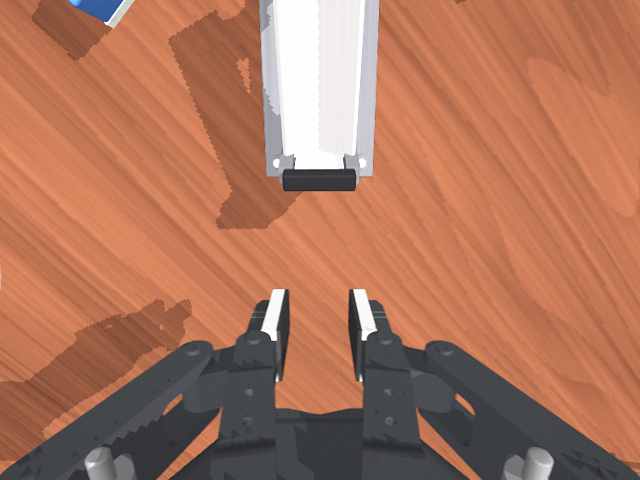

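The gate is shut: the bar centre triangulates to z = 0.111, against 0.1106 expected. It sits at px (283–356, 169–190) in the wrist view, in line with the fold. Moving over to look at the scoop.

Emit:
{"op": "send_rows", "data": {"steps": [1,2,-1.5,0,0,1,3.5,-2.5,0,0,1,4,-2.7,0,0,1,4,-2.7,0,0,1,4,-2.7,0,0,1,4,-2.7,0,0,1,4,-2.7,0,0,1,4,-2.7,0,0,1,4,-2.7,0,0,1,4,-2.7,0,0,1,3.4,-2.5,0,0,1,2,-1.2,0,0]}}

```text
clock: 7.0
position: [0.4844, 0.2217, 0.2333]
ee_rot: [-0.001, 0.912, 0.411, -0.001]
contact_force: [0.6, -0.8, -0.3]
width: 0.0858
gripper_force: 0.0
```

Emit:
{"op": "send_rows", "data": {"steps": [1,0,0,0,5.6,1,0,0,0,5.7,1,0,0,0,0,1,0,0,0,0]}}

```text
clock: 7.4
position: [0.4849, 0.218, 0.2337]
ee_rot: [-0.0, 0.948, 0.319, -0.001]
contact_force: [-1.0, 0.4, 0.5]
width: 0.0854
gripper_force: 0.0
```

```bash
python3 - <<'E'
from h import *
s,d=wristT();print(s["position"],s["ee_rot"].round(4),s["width"])
cv2.imwrite("pics/w5.png",d["color"][:,:,::-1])
h=cv2.cvtColor(d["color"],cv2.COLOR_RGB2HSV);c,r=blob(((h[...,0]>12)&(h[...,0]<25)&(h[...,1]>130)&(h[...,2]>150)).astype(np.uint8),(200,0,440,280))
print(r,cv2.boxPoints(r).tolist())
E
```

```text
[0.48491273 0.21798602 0.23368038] [-1.000e-04  9.478e-01  3.190e-01 -6.000e-04] 0.08540085155135609
((317.2917175292969, 110.54052734375), (73.17103576660156, 6.095308303833008), 3.9182491302490234) [[280.5834655761719, 111.0810546875], [280.9999694824219, 105.0], [353.9999694824219, 110.0], [353.5834655761719, 116.0810546875]]
```

View pics/w5.png

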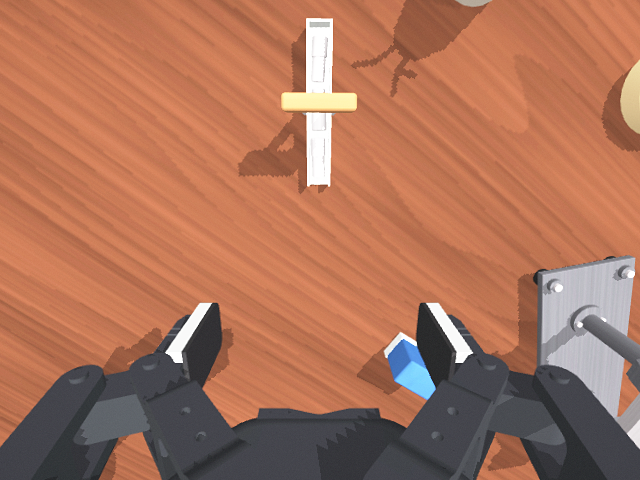

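The scoop stands square in the wrist view. Its grip bar is at px (281–357, 93–111), and the channel is centred on column 319.

```bash
python3 - <<'E'
from h import *
s,d=wristT();Rt=R.from_quat(s["ee_rot"][[1,2,3,0]]).as_matrix()
for n,p,z in(("barL",(281,99),.092),("barR",(357,99),.092),("far",(319,92.5),.092),("near",(319,105),.092),("nearlow",(319,111),.068),("back",(320,18),.024),("nose",(319,186),.003)):
    w=onz(d,p,z);print(n,w.round(4),"tool",(Rt.T@(w-s["position"])).round(4))
g=d["color"][85:116,319].tolist();print([tuple(x) for x in g])
E
```

```text
barL [0.55   0.3029 0.092 ] tool [ 0.1033 -0.0286  0.1418]
barR [0.5858 0.2558 0.092 ] tool [0.1034 0.0306 0.1417]
far [0.5716 0.2822 0.092 ] tool [0.108  0.001  0.1417]
near [0.5643 0.2767 0.092 ] tool [0.0989 0.001  0.1418]
nearlow [0.5619 0.2748 0.068 ] tool [0.0959 0.0011 0.1658]
back [0.6286 0.3242 0.024 ] tool [0.1789 0.002  0.2097]
nose [0.5032 0.2301 0.003 ] tool [0.0221 0.0012 0.2308]
[(255, 255, 255), (255, 255, 255), (255, 255, 255), (255, 255, 255), (255, 255, 255), (255, 255, 255), (255, 255, 255), (255, 255, 255), (255, 248, 215), (255, 247, 187), (255, 247, 187), (255, 247, 185), (255, 247, 186), (255, 245, 181), (255, 244, 180), (255, 244, 180), (255, 245, 181), (255, 244, 180), (255, 243, 178), (255, 243, 180), (255, 243, 176), (255, 242, 176), (255, 243, 176), (254, 227, 152), (249, 195, 128), (232, 165, 105), (157, 106, 66), (174, 131, 106), (255, 255, 255), (255, 255, 255), (253, 253, 253)]
```

Emit:
{"op": "send_rows", "data": {"steps": [1,3.4,0,0,0,1,3.4,0.1,0,0,1,3.35,0,0,0,1,0,0,4,0,1,0,0,4,0,1,0,0,4,0,1,0,0,3.5,0,1,0,0,2.2,0,1,0,0,0,0,1,0,0,0,0]}}

```text
clock: 8.5
position: [0.5674, 0.2778, 0.0575]
ee_rot: [0.0, 0.948, 0.318, 0.0]
contact_force: [0.3, 0.2, 0.1]
width: 0.0856
gripper_force: 0.0
```

Emit:
{"op": "send_rows", "data": {"newtons": 30, "steps": [-1,0,0,0,0,-1,0,0,0,0,-1,0,0,0,0,-1,0,0,0,0,-1,0,0,0,0,-1,0,0,0,0]}}

```text
clock: 9.1
position: [0.5682, 0.2786, 0.0594]
ee_rot: [-0.0, 0.948, 0.318, 0.002]
contact_force: [-0.8, 0.2, 6.7]
width: 0.0598
gripper_force: 32.9
```

```bash
python3 - <<'E'
from h import *
s,d=wristT();print(s["position"],s["contact_force"],s["moment"],s["width"])
cv2.imwrite("pics/w6.png",d["color"][:,:,::-1])
E
```

```text
[0.56818254 0.27855216 0.05944741] [-0.76523401  0.21614065  6.7221803 ] [ 0.07723343  0.12453961 -0.03056103] 0.0598059425099717
```

View pics/w6.png

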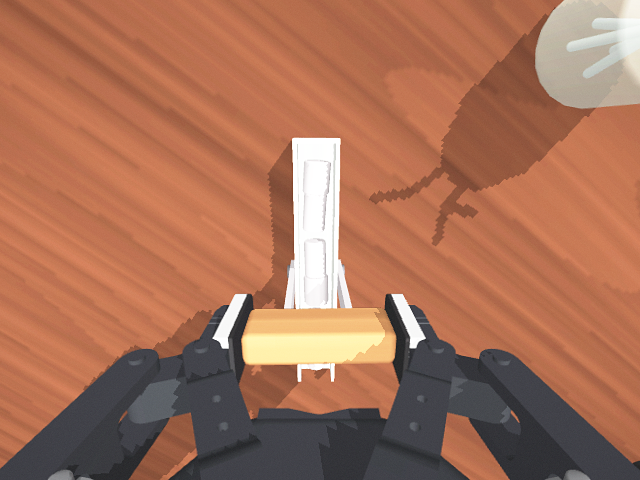

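The scoop is gripped with an opening of 59.8 mm. The back edge of its channel shows at row 138, columns 293–340, and I'll use that row to track tilt numerically. I've now used all ten pictures, so from here I'll check by numbers only. Lifting gently.

```bash
cat >>h.py <<'E'
def tilt():
    """nose-down tilt (deg) of held scoop from the row of its back edge in the wrist picture"""
    s,d=wristT();g=d["color"][:,300:334].astype(int)
    w=((g.min(2)>205).mean(1)>.8)          # white rows across channel
    w2=np.array([w[i:i+4].all() for i in range(len(w)-4)])
    row=int(np.argmax(w2)); M=d["mount"]
    def proj(a,G):
        a=np.radians(a);x,z=77,-56
        X=np.array([G[0]+x*np.cos(a)-z*np.sin(a),0,G[2]-(x*np.sin(a)+z*np.cos(a))])/1e3
        p=np.linalg.inv(M)@np.r_[X,1];p=p[:3]/p[2];r=p[0]**2+p[1]**2
        return d["mtx"][1,1]*p[1]*(1+d["k1"]*r)+d["mtx"][1,2]
    A=np.arange(-15,26,.5);return s,row,A,np.array([proj(a,(0,0,-22)) for a in A])
if __name__=="__main__":
    s,row,A,P=tilt();print("pos",s["position"].round(4),"F",s["contact_force"].round(1),"M",s["moment"].round(2),"row",row,"tilt",np.interp(-row,-P[::1],A) if P[0]>P[-1] else np.interp(row,P,A),"w",round(s["width"],4))
E
python3 h.py; python3 -c "
from h import *
s,r,A,P=tilt();print(list(zip(A[::6],P[::6].round(0))))"
```

```text
pos [0.5682 0.2786 0.0595] F [-0.5  1.5  6.9] M [ 0.09  0.13 -0.08] row 138 tilt -1.5543643828189446 w 0.0595
[(np.float64(-15.0), np.float64(166.0)), (np.float64(-12.0), np.float64(160.0)), (np.float64(-9.0), np.float64(154.0)), (np.float64(-6.0), np.float64(147.0)), (np.float64(-3.0), np.float64(141.0)), (np.float64(0.0), np.float64(135.0)), (np.float64(3.0), np.float64(129.0)), (np.float64(6.0), np.float64(123.0)), (np.float64(9.0), np.float64(117.0)), (np.float64(12.0), np.float64(112.0)), (np.float64(15.0), np.float64(106.0)), (np.float64(18.0), np.float64(101.0)), (np.float64(21.0), np.float64(96.0)), (np.float64(24.0), np.float64(92.0))]
```

Emit:
{"op": "send_rows", "data": {"steps": [-1,0,0,-0.3,0,-1,0,0,-0.5,0,-1,0,0,-0.5,0,-1,0,0,-0.5,0,-1,0,0,0,0,-1,0,0,0,0]}}

```text
clock: 9.85
position: [0.567, 0.2778, 0.0753]
ee_rot: [0.0, 0.948, 0.318, 0.0]
contact_force: [0.5, 0.2, -3.3]
width: 0.0596
gripper_force: 33.1
```

```bash
python3 h.py
```

```text
pos [0.567  0.2778 0.0753] F [ 0.5  0.2 -3.3] M [-0.05 -0.04  0.03] row 138 tilt -1.553142988374223 w 0.0596
```

Lifted: the load is 3.3 N, as expected for scoop plus plugs, and it is level. The tool can only turn about the vertical, so I'll tip the scoop by resting its underside on the trough's upper end and letting the grip bar pivot between the pads. Carrying it over smoothly.

Emit:
{"op": "send_rows", "data": {"steps": [-1,0,0,-0.5,0,-1,0,0,-1,0,-1,0,0,-1.5,0,-1,0,0,-1.9,0,-1,0,0,-1.9,0,-1,0,0,-1.9,0,-1,0,0,-1.9,0,-1,0,0,-1.9,0,-1,0,0,-1.9,0,-1,0,0,-1.6,0,-1,0,0,-1,0,-1,0,0,-0.5,0]}}

```text
clock: 11.1
position: [0.5674, 0.278, 0.2519]
ee_rot: [0.0, 0.948, 0.318, 0.001]
contact_force: [0.0, 0.3, -3.4]
width: 0.0596
gripper_force: 33.2
```

Emit:
{"op": "send_rows", "data": {"steps": [-1,0,0,0,-1.5,-1,0,0,0,-2,-1,0,0,0,-2,-1,0,0,0,-2,-1,0,0,0,-2,-1,0,0,0,-1.6,-1,-0.22,0.2,0,0,-1,-0.44,0.41,0,0,-1,-0.66,0.61,0,0,-1,-0.88,0.82,0,0,-1,-1.1,1.02,0,0,-1,-1.24,1.16,0,0]}}

```text
clock: 12.3
position: [0.5681, 0.2143, 0.2503]
ee_rot: [0.0, 0.913, 0.408, -0.0]
contact_force: [-0.8, 0.4, -2.9]
width: 0.0595
gripper_force: 33.2
```

Emit:
{"op": "send_rows", "data": {"steps": [-1,-1.31,1.23,0,0,-1,-1.31,1.23,0,0,-1,-1.31,1.23,0,0,-1,-1.31,1.23,0,0,-1,-1.31,1.23,0,0,-1,-1.31,1.23,0,0,-1,-1.31,1.23,0,0,-1,-1.31,1.23,0,0,-1,-1.31,1.23,0,0,-1,-1.31,1.23,0,0,-1,-1.31,1.23,0,0,-1,-1.31,1.23,0,0]}}

```text
clock: 13.5
position: [0.5728, -0.0016, 0.2504]
ee_rot: [0.0, 0.913, 0.408, 0.0]
contact_force: [-1.2, 0.2, -3.0]
width: 0.0596
gripper_force: 33.2
```

Emit:
{"op": "send_rows", "data": {"steps": [-1,-1.31,1.23,0,0,-1,-1.31,1.23,0,0,-1,-1.31,1.23,0,0,-1,-1.17,1.09,0,0,-1,-1.02,0.96,0,0,-1,-0.8,0.75,0,0,-1,-0.66,0.61,0,0,-1,-0.44,0.41,0,0,-1,-0.29,0.27,0,0,-1,-0.22,0.2,0,0,-1,0,0,0,0,-1,0,0,0,0]}}

```text
clock: 14.7
position: [0.5757, -0.116, 0.2503]
ee_rot: [-0.0, 0.913, 0.408, 0.0]
contact_force: [0.4, -0.3, -2.7]
width: 0.0596
gripper_force: 33.2
```

```bash
python3 h.py; python3 - <<'E'
from h import *
s,d=wristT();q=s["ee_rot"];print("yaw",np.degrees(2*np.arctan2(q[2],q[1])))
X=R.from_quat(q[[1,2,3,0]]).as_matrix();o=np.array([.4612,-.2489,.062])
print("rel origin in tool xy",(X.T@(s["position"]-o)).round(4))
# end faces of trough in wrist: columns of bright pixels ahead of scoop?
g=d["color"].astype(int)
for r in range(140,300,12):print(r,"".join("#" if p.min()>200 else ("+" if np.ptp(p)<25 else ".") for p in g[r,200:440:4]))
E
```

```text
pos [ 0.5757 -0.116   0.2503] F [ 0.4 -0.3 -2.7] M [-0.05 -0.02  0.04] row 138 tilt -1.6773280660141872 w 0.0596
yaw 48.16624360775108
rel origin in tool xy [ 0.1754 -0.0034 -0.1883]
140 .......................############.........................
152 ..................+++++############+++++++++................
164 ..................++#+++#########+#+++++##+.................
176 ..................++++++#########+#++++++++.................
188 ..................++++++###########++++++++.................
200 ..................++++++########+##++++++++.................
212 ..................++++++############+++++++.................
224 ...................++##+#################++.................
236 ...................++#+##################++.................
248 ...................++#+##########+#######++.................
260 ...................++#+##########+#######+..................
272 ...................++++##########+##+###++..................
284 ...................+++###########+#+####++..................
296 .........###+......+++###########+#+####++.....++##.........
```

Emit:
{"op": "send_rows", "data": {"steps": [-1,0,0.1,0,-0.1,-1,0,0.14,0.4,0,-1,0,0.1,0.7,0,-1,0,0,0.9,0,-1,0,0,0.8,0,-1,0,0,0.6,0,-1,0,0,0.4,0,-1,0,0,0.3,0,-1,0,0,0,0,-1,0,0,0,0]}}

```text
clock: 15.8
position: [0.5784, -0.1188, 0.2095]
ee_rot: [0.0, 0.913, 0.409, 0.0]
contact_force: [-0.2, 0.9, -2.4]
width: 0.0597
gripper_force: 33.2
```

```bash
python3 h.py; python3 - <<'E'
from h import *
s,d=wristT();q=s["ee_rot"]
X=R.from_quat(q[[1,2,3,0]]).as_matrix();o=np.array([.4612,-.2489,.062])
print("rel",(X.T@(s["position"]-o)).round(4))
g=d["color"].astype(int)
for r in range(176,340,12):print(r,"".join("#" if p.min()>225 else ("+" if np.ptp(p)<25 else ".") for p in g[r,200:440:4]))
E
```

```text
pos [ 0.5784 -0.1188  0.2095] F [-0.2  0.9 -2.4] M [-0.03  0.05  0.01] row 138 tilt -1.678123790685635 w 0.0597
rel [ 0.1752  0.001  -0.1476]
176 ...............+++++++++###+####++#+++++++++................
188 ................++++++++########+##+++++++++................
200 ................++++++++###+####+##+++++++++................
212 ................++++++++###+###++##++++++++.................
224 ................++++++++#######+###++++++++.................
236 ................++++##++#########+#++###+++.................
248 ................++#+++++###+#####+#++++++#+.................
260 .................+++++++###+###+++#+++++#++.................
272 .................+#++++########+++##++++#++.................
284 .................+++++#####+####++#+#+++#++.................
296 .........###+....+++++#+###+####++#+##+#+++....++##.........
308 .....+++##++++...++............................+++###++.....
320 ...+++###+++....................................+++###+++...
332 .+++####+++......................................++++###+++.
```

Emit:
{"op": "send_rows", "data": {"steps": [-1,0,0,0.2,0,-1,0,0,0.2,0,-1,0,-0.05,0.1,0,-1,0,0,0,0]}}

```text
clock: 16.3
position: [0.578, -0.1185, 0.2043]
ee_rot: [0.0, 0.913, 0.409, 0.0]
contact_force: [1.3, -0.6, -2.3]
width: 0.0593
gripper_force: 33.2
```

```bash
python3 h.py
```

```text
pos [ 0.578  -0.1185  0.2043] F [ 1.3 -0.6 -2.3] M [-0.06 -0.07  0.  ] row 138 tilt -1.678062722384511 w 0.0593
```

Emit:
{"op": "send_rows", "data": {"steps": [-1,0,0,0.1,0,-1,0,0,0.1,0,-1,0,0,0,0,-1,0,0,0,0]}}

```text
clock: 16.75
position: [0.5785, -0.1188, 0.2029]
ee_rot: [0.001, 0.913, 0.409, 0.001]
contact_force: [1.2, -1.7, 0.4]
width: 0.0599
gripper_force: 33.4
```

```bash
python3 h.py
```

```text
pos [ 0.5785 -0.1188  0.2029] F [ 1.2 -1.7  0.4] M [-0.22 -0.3   0.  ] row 137 tilt -1.1904578036532845 w 0.0599
```

Contact at TCP z ≈ 0.203, within 2 mm of the prediction. Now I'll follow the pivot arc in small steps.

Emit:
{"op": "send_rows", "data": {"steps": [-1,-0.2,0,0.1,0,-1,-0.2,0,0.1,0,-1,-0.2,0,0.1,0,-1,0,0,0,0]}}

```text
clock: 17.2
position: [0.574, -0.1228, 0.2005]
ee_rot: [0.0, 0.913, 0.409, 0.001]
contact_force: [0.5, 0.6, 5.1]
width: 0.0594
gripper_force: 31.3
```

```bash
python3 h.py
```

```text
pos [ 0.574  -0.1228  0.2005] F [0.5 0.6 5.1] M [ 0.16 -0.18  0.  ] row 127 tilt 3.7657404041332367 w 0.0594
```

Emit:
{"op": "send_rows", "data": {"steps": [-1,-0.2,0,0.09,0,-1,-0.2,0,0.09,0,-1,-0.2,0,0.1,0,-1,-0.2,0,0.1,0,-1,-0.2,0,0.1,0,-1,-0.2,0,0.12,0,-1,0,0,0,0,-1,0,0,0,0,-1,0,0,0,0,-1,0,0,0,0]}}

```text
clock: 18.25
position: [0.5652, -0.1319, 0.195]
ee_rot: [0.0, 0.913, 0.409, -0.0]
contact_force: [-1.4, -0.2, 8.7]
width: 0.0595
gripper_force: 31.8
```

```bash
python3 h.py;python3 - <<'E'
from h import *
for n in("scene","top"):
    d=get_image(n);cv2.imwrite(f"pics/n_{n}1.png",d["color"][:,:,::-1])
t=d["color"].astype(int)
# brightness profile along the fold, top view
o=np.array([.4612,-.2489,.062]);u=np.array([np.cos(np.radians(48.3))*np.cos(np.radians(20)),np.sin(np.radians(48.3))*np.cos(np.radians(20)),np.sin(np.radians(20))])
zz=np.array([-u[0]*np.tan(np.radians(20)),-u[1]*np.tan(np.radians(20)),np.cos(np.radians(20))])
Ti=np.linalg.inv(d["T"])
for x in range(0,125,5):
    p=(Ti@np.r_[o+u*x/1e3+zz*.012,1])[:3];q=cv2.projectPoints(p.reshape(1,3),np.zeros(3),np.zeros(3),d["mtx"],np.array([d["k1"],0,0,0]))[0].ravel()
    print(x,q.round(0).astype(int),t[int(q[1]),int(q[0])])
E
```

```text
pos [ 0.5652 -0.1319  0.195 ] F [-1.4 -0.2  8.7] M [0.15 0.22 0.04] row 104 tilt 16.042846037744308 w 0.0595
0 [484 319] [211 196 196]
5 [482 317] [207 194 194]
10 [480 315] [216 203 204]
15 [478 314] [211 199 198]
20 [476 312] [221 209 207]
25 [474 310] [221 208 209]
30 [472 308] [216 204 204]
35 [470 306] [222 210 211]
40 [468 304] [183 174 172]
45 [466 302] [218 205 206]
50 [464 300] [218 206 207]
55 [462 298] [219 206 204]
60 [460 296] [218 204 206]
65 [458 294] [225 217 214]
70 [456 292] [225 218 217]
75 [454 290] [226 217 218]
80 [452 288] [226 219 217]
85 [450 286] [207 194 197]
90 [448 284] [180 169 169]
95 [446 282] [169 158 158]
100 [444 280] [165 154 157]
105 [442 278] [177 173 169]
110 [440 276] [167 153 133]
115 [438 274] [220 203 171]
120 [436 272] [236 223 189]
```

Tilted to about 17.6°. The profile shows a plug joint at x ≈ 40 mm, so the line is forming. Easing the scoop back up the slope so the last plug can drop clear.

Emit:
{"op": "send_rows", "data": {"steps": [-1,0.2,0,-0.08,0,-1,0.4,0,-0.18,0,-1,0.5,0,-0.22,0,-1,0.6,0,-0.25,0,-1,0.6,0,-0.25,0,-1,0.6,0,-0.25,0,-1,0.6,0,-0.25,0,-1,0.4,0,-0.2,0,-1,0,0,0,0,-1,0,0,0,0,-1,0,0,0,0]}}

```text
clock: 19.5
position: [0.5915, -0.1028, 0.2099]
ee_rot: [-0.0, 0.913, 0.409, -0.0]
contact_force: [-0.1, -0.3, -1.5]
width: 0.0594
gripper_force: 32.7
```

```bash
cat >prof.py <<'E'
from h import *
t=get_image("top")
o=np.array([.4612,-.2489,.062]);c,s_=np.cos(np.radians(20)),np.sin(np.radians(20));e=np.array([np.cos(np.radians(48.3)),np.sin(np.radians(48.3)),0])
u=e*c+np.array([0,0,s_]);zz=-e*s_+np.array([0,0,c]);yy=np.cross(zz,u);Ti=np.linalg.inv(t["T"])
# rectify the fold plane at plug height: rows = y -24..24 mm, cols = x -5..200 mm, 3 px/mm
X,Y=np.meshgrid(np.arange(-5,200,1/3),np.arange(24,-24,-1/3))
W=o+(u*X[...,None]+yy*Y[...,None])/1e3+zz*.0106
p=W.reshape(-1,3)@Ti[:3,:3].T+Ti[:3,3]
m=cv2.projectPoints(p,np.zeros(3),np.zeros(3),t["mtx"],np.array([t["k1"],0,0,0]))[0].reshape(X.shape+(2,)).astype(np.float32)
im=cv2.remap(t["color"],m[...,0],m[...,1],1);cv2.imwrite("pics/rect.png",im[:,:,::-1])
g=im.min(2).astype(int)
print("x:"," ".join(f"{x:3d}" for x in range(-4,200,4)))
for y in range(14,-15,-2):
    print(f"{y:3d}"," ".join(f"{g[(24-y)*3,(x+5)*3]:3d}" for x in range(-4,200,4)))
E
python3 h.py;python3 prof.py
```

```text
pos [ 0.5915 -0.1028  0.2099] F [-0.1 -0.3 -1.5] M [-0.06 -0.01 -0.01] row 106 tilt 14.901488846443042 w 0.0594
x:  -4   0   4   8  12  16  20  24  28  32  36  40  44  48  52  56  60  64  68  72  76  80  84  88  92  96 100 104 108 112 116 120 124 128 132 136 140 144 148 152 156 160 164 168 172 176 180 184 188 192 196
 14 190 206 205 205 206 204 203 205 206 204 204 205 204 205 205 204 204 206 206 206 205 205 205 206 206 205 205 203 205 205 204 206 197 187 187 203 163 144 145 145 144 145 144 147 147 145 147  94  43  40  43
 12 184 202 206 205 206 204 204 206 205 208 205 206 206 206 207 206 207 207 206 206 206 206 207 207 207 206 207 207 206 208 208 208 199 155 153 167 146 145 145 145 146 146 144 146 148 146 145  72  41  40  40
 10 188 188 205 199 203 186 201 192 190 203 193 196 191 191 190 199 202 203 201 203 205 208 209 207 207 178 187 202 183 190 193 209 209 173 167 148 147 148 149 145 146 142 145 145 142 144 141  70  43  36  36
  8 187 150 153 152 150 143 153 144 145 166 147 150 145 156 150 157 157 161 165 156 169 170 157 173 168 147 151 159 148 153 156 208 207 204 198 146 147 150 1
[... 1638 characters left out ...]
 166 165 165 165 165 170 205 207 207 204  82  36  58  56  50  79 100 109 116
-10 186 149 166 165 166 165 165 162 159 163 165 160 160 168 166 167 165 164 164 165 163 165 165 164 165 164 166 163 165 166 166 164 165 166 164 165 165 168 201 202 203 161  33  54  53  63 101 114 132 140 144
-12 189 152 164 165 164 163 164 165 164 163 164 164 163 166 165 165 166 164 165 167 166 166 168 166 166 167 167 166 166 167 165 166 166 166 164 166 166 168 200 202 202  86  45  55  69 105 130 141 138 134 130
-14 185 156 164 162 163 163 165 163 164 162 164 164 163 165 166 165 166 167 165 167 167 167 165 167 168 168 168 168 166 168 168 168 167 169 169 168 169 164 181 185 153  52  57  65 110 138 142 129 113 105 104
```

The band along the fold runs unbroken from x = 0 to about 119 mm, with nothing beside or above it. All three plugs are therefore in line against the gate, and the scoop's weight has dropped to that of an empty one. Carrying the scoop back to its spot.

Emit:
{"op": "send_rows", "data": {"steps": [-1,0.3,0,-0.6,0,-1,0.3,0,-1.2,0,-1,0,0,-1.6,0,-1,0,0,-1.6,0,-1,0,0,-1,0]}}

```text
clock: 20.1
position: [0.5968, -0.0983, 0.2726]
ee_rot: [0.001, 0.913, 0.409, 0.001]
contact_force: [-0.0, -0.3, -2.4]
width: 0.0594
gripper_force: 32.9
```

Emit:
{"op": "send_rows", "data": {"steps": [-1,0.8,-0.8,0,0,-1,1.6,-1.7,0,0,-1,2.5,-2.6,0,0,-1,2.6,-2.7,0,0,-1,2.6,-2.7,0,0,-1,2.6,-2.7,0,0,-1,2.6,-2.7,0,0,-1,2.6,-2.7,0,0,-1,2.6,-2.7,0,0,-1,2.6,-2.7,0,0,-1,2,-2,0,0,-1,1.1,-1.1,0,0]}}

```text
clock: 21.3
position: [0.5668, 0.2808, 0.2693]
ee_rot: [-0.001, 0.912, 0.41, -0.001]
contact_force: [0.4, -0.6, -1.6]
width: 0.0594
gripper_force: 33.0
```

Emit:
{"op": "send_rows", "data": {"steps": [-1,0,0,0,3,-1,0,0,0,5,-1,0,0,0,3,-1,0,0,0,0,-1,0,0,0,0]}}

```text
clock: 21.8
position: [0.568, 0.2774, 0.2698]
ee_rot: [0.0, 0.948, 0.32, -0.0]
contact_force: [0.2, -0.7, -1.8]
width: 0.0598
gripper_force: 33.0
```

```bash
python3 h.py
```

```text
pos [0.568  0.2774 0.2698] F [ 0.2 -0.7 -1.8] M [-0.02  0.01 -0.  ] row 106 tilt 15.070248685296665 w 0.0598
```

Emit:
{"op": "send_rows", "data": {"steps": [-1,-0.5,0,1,0,-1,-0.5,0,2.2,0,-1,-0.5,0,2.6,0,-1,-0.5,0,2.6,0,-1,-0.5,0,2.6,0,-1,0,0,2.6,0,-1,0,0,2.4,0,-1,0,0,1.5,0,-1,0,0,0.8,0,-1,0,0,0,0,-1,0,0,0,0]}}

```text
clock: 22.95
position: [0.5489, 0.2627, 0.0878]
ee_rot: [0.0, 0.948, 0.319, 0.001]
contact_force: [0.2, 0.0, -1.8]
width: 0.0596
gripper_force: 33.0
```

Emit:
{"op": "send_rows", "data": {"steps": [-1,0,0,0.4,0,-1,0,0,0.3,0,-1,0.3,0,0.3,0,-1,0.3,0,0.25,0,-1,0.3,0,0.25,0,-1,0.3,0,0.2,0,-1,0,0,0,0,-1,0,0,0,0]}}

```text
clock: 23.75
position: [0.558, 0.2699, 0.0703]
ee_rot: [0.0, 0.948, 0.319, 0.0]
contact_force: [-0.2, 0.6, 0.9]
width: 0.0594
gripper_force: 33.5
```

```bash
python3 h.py
```

```text
pos [0.558  0.2699 0.0703] F [-0.2  0.6  0.9] M [-0.13  0.18 -0.05] row 111 tilt 12.282708188072185 w 0.0594
```

Emit:
{"op": "send_rows", "data": {"steps": [-1,0.3,0,0.25,0,-1,0.3,0,0.2,0,-1,0.3,0,0.2,0,-1,0.2,0,0.2,0,-1,0,0,0,0]}}

```text
clock: 24.3
position: [0.5673, 0.2769, 0.0615]
ee_rot: [-0.0, 0.948, 0.319, 0.001]
contact_force: [0.8, 1.1, 3.0]
width: 0.0594
gripper_force: 34.0
```

```bash
python3 h.py
```

```text
pos [0.5673 0.2769 0.0615] F [0.8 1.1 3. ] M [-0.05  0.23 -0.03] row 131 tilt 1.8935599196406863 w 0.0594
```

Emit:
{"op": "send_rows", "data": {"steps": [-1,0.2,0,0.15,0,-1,0.2,0,0.15,0,-1,0.1,0,0.15,0,-1,0,0,0,0,-1,0,0,0,0]}}

```text
clock: 24.85
position: [0.5704, 0.2793, 0.058]
ee_rot: [0.0, 0.948, 0.319, -0.0]
contact_force: [-3.1, -0.6, 8.5]
width: 0.0595
gripper_force: 34.7
```

```bash
python3 h.py
```

```text
pos [0.5704 0.2793 0.058 ] F [-3.1 -0.6  8.5] M [-0.3  0.5 -0. ] row 137 tilt -1.0667379977144065 w 0.0595
```

Level again (row 137 against 138 originally) and on the bench. Releasing and backing straight up.

Emit:
{"op": "send_rows", "data": {"steps": [-0.2,0,0,-0.05,0,0.1,0,0,0,0,0.5,0,0,0,0,1,0,0,0,0,1,0,0,0,0,1,0,0,0,0,1,0,0,0,0]}}

```text
clock: 25.6
position: [0.5705, 0.2794, 0.0573]
ee_rot: [0.0, 0.948, 0.319, -0.0]
contact_force: [-0.1, -1.0, 0.1]
width: 0.0855
gripper_force: 0.0
```

Emit:
{"op": "send_rows", "data": {"steps": [1,0,0,-1,0,1,0,0,-2,0,1,0,0,-3,0,1,0,0,-4,0,1,0,0,-4,0,1,-3,0,-3,0,1,-4,0,0,0,1,-3,0,0,0,1,0,0,0,0,1,0,0,0,0]}}

```text
clock: 26.6
position: [0.4911, 0.2189, 0.2288]
ee_rot: [0.0, 0.948, 0.319, 0.001]
contact_force: [0.4, -0.6, -0.0]
width: 0.0854
gripper_force: 0.0
```

```bash
python3 - <<'E'
from h import *
t=get_image("top");S=get_image("scene");s,d=wristT();print(s["position"],s["contact_force"],s["width"])
def org(d,box):
    h=cv2.cvtColor(d["color"],cv2.COLOR_RGB2HSV);return blob(((h[...,0]>12)&(h[...,0]<25)&(h[...,1]>150)&(h[...,2]>150)).astype(np.uint8),box)
b=org(S,(390,305,470,370))[1];a=org(t,(120,225,190,285))[1];print(a,b,tri(t,a[0],S,b[0]))
g=d["color"].astype(int)
for r in range(0,260,14):print(r,"".join("#" if p.min()>200 else ("+" if np.ptp(p)<25 else ("o" if p[0]>225 and p[1]>170 else ".")) for p in g[r,220:420:4]))
for n,im in(("top",t),("scene",S)):
    o=cv2.imread(f"pics/{n}0.png")[:,:,::-1];D=(np.abs(o.astype(int)-im["color"]).max(2)>60).astype(np.uint8)
    D=cv2.morphologyEx(D,cv2.MORPH_OPEN,np.ones((3,3)));k,_,st,_=cv2.connectedComponentsWithStats(D);print(n,[x.tolist() for x in st[1:] if x[4]>25])
E
python3 prof.py | sed -n '1p;7,13p' | cut -c1-160
```

```text
[0.49197347 0.21946954 0.22808584] [-0.97527752  0.66086951  0.47331875] 0.08580095259210616
((156.3292694091797, 251.03660583496094), (11.400686264038086, 39.511962890625), 51.34019470214844) ((429.7831726074219, 346.87982177734375), (13.822973251342773, 39.1037712097168), 86.98721313476562) (array([0.56887837, 0.284014  , 0.06995691]), np.float64(0.005572583151202043))
0 ..................................................
14 ..................................................
28 ......................#+++++o.....................
42 ......................######......................
56 ......................######......................
70 ......................######......................
84 ......................######......................
98 ................ooooooo#####oooooo................
112 ...............oooooooooooooooooooo...............
126 ......................######......................
140 ......................######......................
154 ......................######......................
168 ......................######......................
182 ................
[... 1362 characters left out ...]
 246 248 247 247 245 244 238 226 229 228 226 227 230 226 
 -2 249 251 251 251 250 251 251 252 251 251 250 251 250 250 250 251 252 251 252 251 250 251 251 251 251 250 251 251 251 251 246 241 219 223 223 223 224 225 225 
 -4 247 252 252 252 252 251 251 251 251 252 252 253 253 252 251 252 252 252 252 252 249 251 251 251 251 252 252 252 252 253 248 245 223 226 225 224 225 226 226 
 -6 246 248 247 249 248 246 249 251 251 252 251 251 251 251 250 248 248 249 250 249 251 248 244 247 246 247 249 249 250 250 247 236 224 223 223 223 223 224 224 
 -8 238 236 227 228 228 229 235 238 238 243 240 240 238 241 242 235 230 232 230 231 229 228 223 222 226 226 232 237 239 240 244 228 223 222 222 223 223 223 223
```

The scoop stands upright on its old spot, with the grip at the height first measured. The image differences show no bystander moved, and the plug line still spans 0 to 120 mm against the gate.

```bash
python3 -c "
from rig import *
print(sign_off())"
```

```text
the job is handed in; nothing more can be done
None
```

The job is handed in at about 27 s of the 70 s: the gate is shut, the three plugs lie end to end along the fold against it, the empty scoop is back upright on the bench, and nothing else has moved.

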